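Unclip the filter cover of a bench dust extractor

ROBOT

A 7-joint arm with a two-finger parallel gripper is mounted at the origin on the work surface. World frame = base frame: x ahead of the robot, y to its left, z up, the work surface at z = 0. Lengths are in m, angles in rad, forces in N, time in s.
With the tool pointing down it reaches from about 0.4 to 0.85 m from the base axis. Payload 6.9 kg.
Tool frame: the origin (TCP) lies midway between the tips of the shut fingers; the grasp point (between the pads) lies 19 mm behind it; z points along the fingers, y is the direction in which the jaws open and shut (so a half turn about z gives the same grasp; the last joint's range is limited). The gripper opens to 85 mm and grips with 20 to 120 N. Pads are 22 mm wide; open, the fingers measure 114 mm over their backs; the gripper's body (76 mm by 85 mm) begins 54 mm behind the grasp point. The pads swing forward as they close: fully open they stand 13 mm farther back than shut.
Start: joints at [-1.067, 0.507, -0.238, 1.5, 0.126, 1.149, -0.155], TCP at [0.242, 0.576, 0.231] pointing down, gripper open.
Joint ranges: [-3.08, 3.08], [-0.24, 2.05], [-1.43, 1.35], [0, 2.5], [-1.52, 4.66], [0.17, 1.96], [-2.89, 2.89]. Speed limits (rad/s): [2.39, 2.39, 3.14, 3.14, 3.14, 3.14, 3.14].

INTERFACE

Orientations are given as a unit quaternion [w, x, y, z].
In Python, from plant import sensors, read_camera, calibration, robot gives the robot as it stands.
- The arm moves only by the tool play_rows, never from a script. Its argument "moves" is a list of rows, each an object of numbers: "rx", "ry", "rz": the turn, a rotation vector about the tool's x, y, z in degrees; "x", "y", "z": the shift along the tool's x, y, z in m; "jaw": the closure, from -1 (fully open) to 1 (shut). A call has 1 to 12 rows; each row shifts and turns the commanded pose from where the row before left it, along the tool's axes as they then stand; what a row does not reach is not made up. A row lasts 1/12 s, in which the tool goes at most 41.7 mm and 7.16 degrees, less where a joint would pass 70% of its speed; a pose out of reach is approached as far as the arm can. A call with a gripper value outside its range is refused whole. The fingers move at their own pace and stop on an object; "newtons" is the grip in N (left out, the last holds). Time passes only in rows, so rows that do not move let the fingers close. It gives the time, the measured TCP pose, the force and the opening at its end, in the units of the state.
- sensors.get_state(): the state, without advancing time (a new reading comes with each control period).
- read_camera(name): name is "side" or "top" or "wrist"; returns the picture (400x640x3 uint8, red, green, blue); there is no depth.
- calibration(name): a dict with "fx", "fy", "cx", "cy" (pixels), "D" ([k1, k2, p1, p2, k3] as OpenCV has them; the pictures are not rectified), "origin" and "rotation" of the camera in the world. Camera axes: x right, y down, z forward; pixel columns grow to the right and rows downward; lengths in m; the calibration is good to about 2 mm. A picture is of the moment at which its call begins: read the wrist's pose just before it. calibration takes no time and is no camera call; for the wrist camera it gives the pose at the moment of the call.
- robot.close_job(): hands the job in, once; it reports no verdict.
The state is a dict: "time": time; "qpos": joint angles; "qvel": joint speeds; "joint_torque": joint torques, N m; "ee_pos": TCP position; "orientation": TCP orientation; "force": force on the tool from outside, world axes, zero at the start; "torque": the same for the moment, N m; "width": finger opening in m.
Only numpy, scipy, OpenCV 4.12 (cv2) and the standard library are available. Lean on these libraries where they do the work, as an engineer would, in place of code of your own. Each camera call takes 0.05 s, during which the arm holds its last target.

TASK

Take the filter cover off the bench dust extractor so that the filter can be reached: pinch its two upright snap tabs in towards each other to unhook it, lift the cover straight out, and lay it right way up, flat in the wooden tray. Set it down while still holding it rather than dropping it, let go, and leave the other things on the bench where they are.

Things in the scene. Friction and masses are not known exactly. Their poses are not given: they have to be found in the camera images.
- cover_mid (a point): Centre of the loose filter cover (grey plastic, about 0.2 kg), half-way up its 62 mm overall height; z up, x along its length. Its oblong plate, 150 (x) by 66 mm (y), has its top 5 mm below this point; the skirt under it ends 31 mm below this point. Two upright snap tabs stand at the middle of its long edges, one on the +y, one on the -y side. Tabs held fully in carry the cover.
- tab_left (a joint): Inward travel (m) of the snap tab on the cover's +y side: 0 free, 0.007 pressed fully in (hard stop). Tabs are 40 mm wide (x), 5 mm thick, top 31 mm above cover_mid (36 mm above the plate). Outer faces are upright and parallel, 60 mm apart free, 46 mm apart pressed. Sprung: 2.4 N starts a tab, 6.6 N presses it fully. Grip anywhere above the plate.
- tab_right (a joint): The same for the tab on the cover's -y side. Each tab has a hook low down, 40 mm from the cover's middle when free, that catches under the extractor's deck; pressed in, it lies within the skirt. The cover comes out only with both tabs pressed in by 6 mm or more, and must be lifted 26 mm so to come clear.
- cover_seat (a point): Where cover_mid is when the cover is clipped into the extractor; axes as the cover's. The extractor is a fixed low box of dark grey steel, 240 (x) by 190 (y) by 95 mm high; its flat deck is 5 mm below this point, flush with the cover's plate, and bare but for the cover. A black hose port, 60 mm across, juts 45 mm from its +x end. The well leaves the cover 2 mm play each way in y, 3 mm in x.
- tray_in (a point): Centre of the inner floor of the fixed, open pale wooden tray, 6 mm above the table; z up, x along its length. Inside it is 208 mm (x) by 128 mm (y); its walls are 25 mm high over the table. The cover fits in it lengthwise (its x along the tray's x, either way round).
- glue: Bystander: white plastic glue bottle, 60 mm in diameter and 150 mm tall, upright; origin at the centre of its underside.
- form: Bystander: black rubber dome (half ball), 110 mm across and 55 mm high; origin at the centre of its underside.
- sanding_block: Bystander: cork sanding block, 70 by 120 by 35 mm high; origin at the centre of its underside.
- hammer: Bystander: a hammer lying on the table; origin under the middle of it.
There are look-alikes about, which are no part of the job. Leave any pink or red look-alike of the part that bears cover_mid alone.

How it is judged:
By the outcome, as a careful person would: the job done as asked, in the order asked, and still so for the second after the job is handed in, with the robot touching nothing.
It also fails if it takes over 40 s, if anything falls off the work surface, if the arm or the gripper's body presses on something with over 40 N, if the wrist force passes 120 N, or if a joint passes its speed limit or range.

## Working session

There is one attempt and no reset: what is moved stays moved. The work goes in short steps, Python scripts to look and compute and a tool call to move; the robot and the scene stay as the last step left them, time stands still between calls to the robot, and variables do not carry over. Pictures are saved under pics/ and viewed, and the job is handed in when it is done.

Besides the shell and the picture viewer there is one more tool, called by a JSON object that holds its "method" and its "body". play_rows: Moves the arm, as the interface text tells. Its arguments: {"type":"object","properties":{"moves":{"type":"array","items":{"type":"object","properties":{"rx":{"type":"number"},"ry":{"type":"number"},"rz":{"type":"number"},"x":{"type":"number"},"y":{"type":"number"},"z":{"type":"number"},"jaw":{"type":"number"}}}},"newtons":{"type":"number"}},"required":["moves"]}

```bash
mkdir -p pics; python3 - <<'E'
from plant import sensors, read_camera, calibration, robot
import cv2
for n in ["side","top","wrist"]:
    c=calibration(n); print(n,c)
    cv2.imwrite(f"pics/{n}0.png",read_camera(n)[:,:,::-1])
print(sensors.get_state())
E
```

```text
side {'fx': 464.14372301413533, 'fy': 464.14372301413533, 'cx': 318.8148994059023, 'cy': 201.1578692096876, 'D': array([-0.09167657,  0.        ,  0.        ,  0.        ,  0.        ]), 'origin': array([ 0.34325664, -0.955768  ,  1.10097029]), 'rotation': array([-0.35197213,  0.9227506 , -0.14630285,  0.05694223])}
top {'fx': 407.30450723625705, 'fy': 407.30450723625705, 'cx': 322.70625526602583, 'cy': 201.9415693264495, 'D': array([-0.07201163,  0.        ,  0.        ,  0.        ,  0.        ]), 'origin': array([ 0.49843081, -0.1390661 ,  1.11811813]), 'rotation': array([ 0.0447817 , -0.70400148,  0.70845402, -0.02166604])}
wrist {'fx': 336.3095401219792, 'fy': 336.3095401219792, 'cx': 322.042271971001, 'cy': 193.48996020002167, 'D': array([-0.04482868,  0.        ,  0.        ,  0.        ,  0.        ]), 'origin': array([0.16975099, 0.60542235, 0.3739813 ]), 'rotation': array([0.12954405, 0.82252685, 0.54718472, 0.08518687])}
{'time': 0.15, 'qpos': array([-1.06749968,  0.50812871, -0.23754837,  1.50091178,  0.12569056,
        1.14889742, -0.15476787]), 'qvel': array([ 0.00049736, -0.00147935,  0.00054246, -0.00462813, -0.00092823,
       -0.00020226,  0.00176937]), 'joint_torque': array([-2.79714433e-03, -6.21015573e+01, -2.18906276e+00, -2.49840331e+01,
        1.27668137e-02,  9.11573443e-03,  1.48324489e-05]), 'ee_pos': array([0.24202264, 0.57581924, 0.23063664]), 'orientation': array([-1.28005891e-04,  1.97569424e-01,  9.80288662e-01, -6.67559767e-04]), 'force': array([ 0.27695723, -0.68199037, -0.67561898]), 'torque': array([-0.031408  ,  0.01245519, -0.03641205]), 'width': 0.0859293365602721}
```

View pics/side0.png

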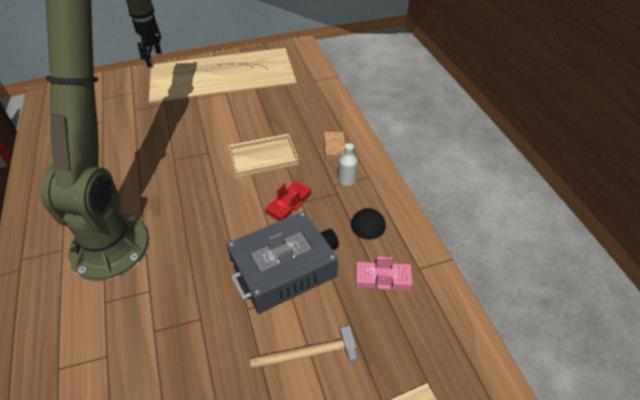

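View pics/top0.png

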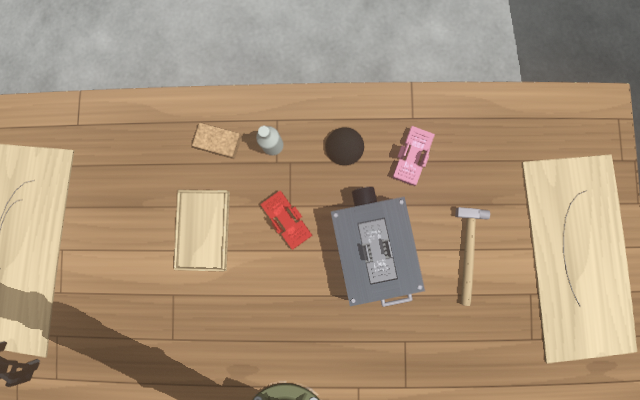

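View pics/wrist0.png

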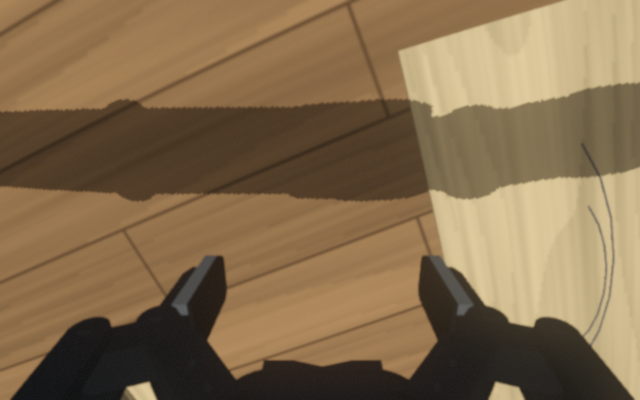

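Candidates for the cover (top picture): the grey one in the extractor at (378,250), a red one at (286,220) and a pink one at (413,156). The grey cover in the dark box fits the description. I'll check it in a close crop.

```bash
python3 - <<'E'
import cv2
t=cv2.imread("pics/top0.png")
cv2.imwrite("pics/c1.png",cv2.resize(t[185:315,315:440],None,fx=4.6,fy=4.6,interpolation=cv2.INTER_CUBIC))
cv2.imwrite("pics/c2.png",cv2.resize(t[180:280,165:240],None,fx=6,fy=6,interpolation=cv2.INTER_CUBIC))
s=cv2.imread("pics/side0.png")
cv2.imwrite("pics/c3.png",cv2.resize(s[200:315,220:350],None,fx=5,fy=5,interpolation=cv2.INTER_CUBIC))
E
```

```text
(no output)
```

View pics/c1.png

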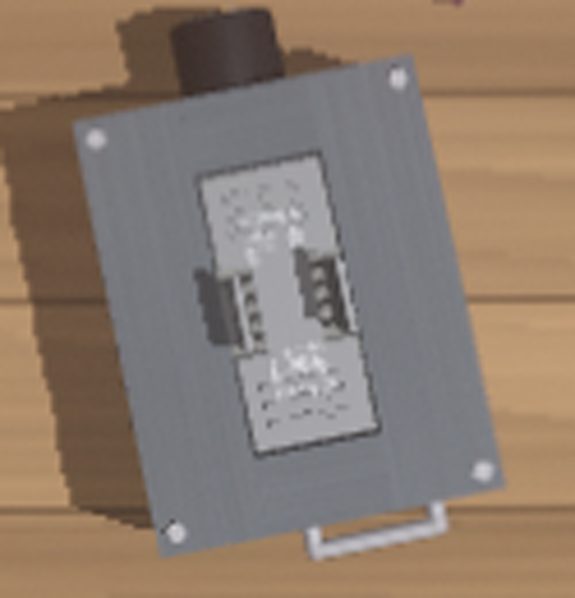

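View pics/c2.png

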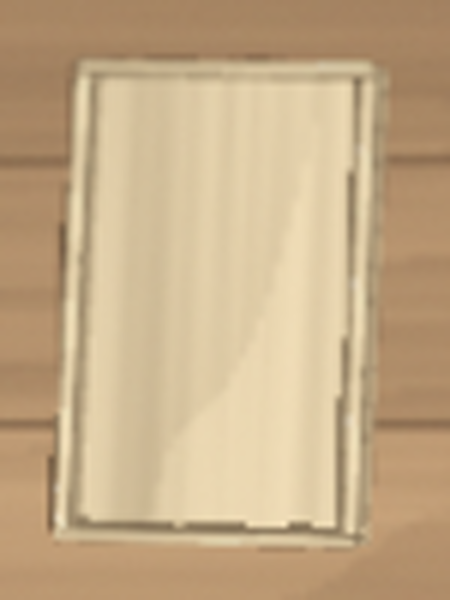

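View pics/c3.png

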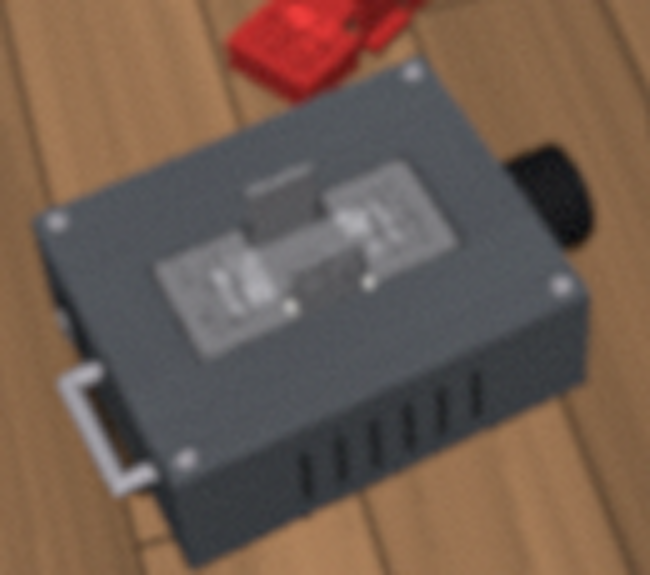

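The crop shows the grey cover (plate corners in crop c1 about (198,178), (322,153), (380,430), (256,456)) with its two tabs, seated in the dark extractor. The tray is empty, and its rim is clear in c2.

```bash
cat > h.py <<'E'
import numpy as np, cv2
from scipy.spatial.transform import Rotation as R
from plant import sensors, read_camera, calibration, robot
def rot(q): return R.from_quat([q[1],q[2],q[3],q[0]])
def px2w(c,uv,z):
    K=np.array([[c['fx'],0,c['cx']],[0,c['fy'],c['cy']],[0,0,1]])
    p=cv2.undistortPoints(np.array(uv,float).reshape(-1,1,2),K,c['D']).reshape(-1,2)
    d=rot(c['rotation']).apply(np.c_[p,np.ones(len(p))])
    o=c['origin']; return o+d*((z-o[2])/d[:,2])[:,None]
def crop(pts,f,x0,y0): return (np.array(pts)+.5)/f-.5+[x0,y0]
def yaw(a,b): d=b-a; return np.degrees(np.arctan2(d[1],d[0]))
E
python3 - <<'E'
from h import *
np.set_printoptions(precision=4,suppress=True)
c=calibration('top')
def rep(n,p): # TL,TR,BR,BL
    print(n,'cen',p.mean(0),'len',np.linalg.norm(p[0]-p[3]),np.linalg.norm(p[1]-p[2]),'wid',np.linalg.norm(p[0]-p[1]),np.linalg.norm(p[3]-p[2]),'yaw',yaw(p[3],p[0]),yaw(p[2],p[1]),yaw(p[1],p[0])-90,yaw(p[2],p[3])-90)
rep('plate',px2w(c,crop([(198,178),(322,153),(380,430),(256,456)],4.6,315,185),.095))
rep('deck',px2w(c,crop([(74,121),(411,55),(505,487),(161,556)],4.6,315,185),.095))
rep('rim',px2w(c,crop([(80,60),(385,65),(365,543),(55,538)],6,165,180),.025))
s=calibration('side')
rep('plate side',px2w(s,crop([(399,160),(459,244),(209,358),(155,264)],5,220,200),.095))
rep('deck side',px2w(s,crop([(424,58),(588,292),(163,475),(35,222)],5,220,200),.095))
st=sensors.get_state()
r=rot(st['orientation']); print(r.as_matrix())
E
```

```text
plate cen [ 0.4722 -0.2416  0.095 ] len 0.15289074856688475 0.15239035496824613 wid 0.06895591648195178 0.06827199067168416 yaw 11.135365428543558 10.878005319791434 10.991692960286613 11.41148949679858
deck cen [ 0.4724 -0.241   0.095 ] len 0.23910324881454767 0.2383399242177696 wid 0.18801337249845862 0.18865718810353646 yaw 10.921785211359294 11.076965586562228 10.677475693124634 10.910399727591368
rim cen [0.5287 0.2281 0.025 ] len 0.218236390641762 0.21600970188995305 wid 0.1431485401409784 0.14327568192794682 yaw -1.601350232806767 -1.573231956435662 -1.502738033613639 -0.6123158140426455
plate side cen [ 0.4739 -0.2385  0.095 ] len 0.1456830796303048 0.1468511921745214 wid 0.0659086445653141 0.06775919872372001 yaw 10.806330499730018 11.538110837047336 12.539296925227589 11.514125206980069
deck side cen [ 0.4728 -0.2378  0.095 ] len 0.23800430150720886 0.23999217420379412 wid 0.18448252574329155 0.17619972865382935 yaw 11.323058008529605 9.33945275063344 10.899022047329353 10.279391857617043
[[-0.9219  0.3873 -0.0005]
 [ 0.3874  0.9219 -0.0013]
 [-0.     -0.0014 -1.    ]]
```

```bash
cat >> h.py <<'E'
def go(start,yawjaw,tgt):
    y=np.array([np.cos(np.radians(yawjaw)),np.sin(np.radians(yawjaw)),0]);z=np.array([0,0,-1.]);x=np.cross(y,z)
    d=np.array(tgt)-start; return np.array([d@x,d@y,d@z])
def st():
    s=sensors.get_state(); m=rot(s['orientation']).as_matrix()
    print('t',round(s['time'],2),'pos',s['ee_pos'].round(4),'jaw',np.degrees(np.arctan2(m[1,1],m[0,1])).round(2),'tool z',m[:,2].round(4),'F',s['force'].round(1),'w',round(s['width'],4),'q',s['qpos'].round(2)); return s
E
python3 - <<'E'
from h import *
a=st()['ee_pos']
w=np.array([.55,.2,.231]);e=np.array([.473,-.241,.231])
print(go(a,101,w)/14, go(w,101,e)/12)
E
```

```text
t 0.15 pos [0.242  0.5758 0.2306] jaw 67.21 tool z [-5.0e-04 -1.3e-03 -1.0e+00] F [ 0.3 -0.7 -0.7] w 0.0859 q [-1.07  0.51 -0.24  1.5   0.13  1.15 -0.15]
[-1.64720898e-02 -3.05485166e-02 -2.59543107e-05] [ 0.01331101 -0.03485044  0.        ]
```

{"method": "play_rows", "body": {"moves": [{"rz": -6.76, "jaw": -1}, {"rz": -6.76}, {"rz": -6.76}, {"rz": -6.76}, {"rz": -6.76}, {"x": -0.0165, "y": -0.0305}, {"x": -0.0165, "y": -0.0305}, {"x": -0.0165, "y": -0.0305}, {"x": -0.0165, "y": -0.0305}, {"x": -0.0165, "y": -0.0305}, {"x": -0.0165, "y": -0.0305}, {"x": -0.0165, "y": -0.0305}], "newtons": 40}}

```text
validation failed for argument at $.mo...
```

{"method": "play_rows", "body": {"moves": [{"x": -0.0165, "y": -0.0305}, {"x": -0.0165, "y": -0.0305}, {"x": -0.0165, "y": -0.0305}, {"x": -0.0165, "y": -0.0305}, {"x": -0.0165, "y": -0.0305}, {"x": -0.0165, "y": -0.0305}, {"x": -0.0165, "y": -0.0305}]}}

```text
validation failed for argument at $.mo...
```

{"method": "play_rows", "body": {"moves": [{"x": 0.0133, "y": -0.0348}, {"x": 0.0133, "y": -0.0348}, {"x": 0.0133, "y": -0.0348}, {"x": 0.0133, "y": -0.0348}, {"x": 0.0133, "y": -0.0348}, {"x": 0.0133, "y": -0.0348}, {"x": 0.0133, "y": -0.0348}, {"x": 0.0133, "y": -0.0348}, {"x": 0.0133, "y": -0.0348}, {"x": 0.0133, "y": -0.0348}]}}

```text
validation failed for argument at $.mo...
```

```bash
python3 - <<'E'
from h import *
s=st();print(go(s['ee_pos'],101,[.473,-.241,.231]))
E
```

```text
t 0.15 pos [0.242  0.5758 0.2306] jaw 67.21 tool z [-5.0e-04 -1.3e-03 -1.0e+00] F [ 0.3 -0.7 -0.7] w 0.0859 q [-1.07  0.51 -0.24  1.5   0.13  1.15 -0.15]
[-7.08771975e-02 -8.45884527e-01 -3.63360350e-04]
```

Nothing moved: every row probably needs all its keys.

{"method": "play_rows", "body": {"moves": [{"x": 0, "y": 0, "z": 0, "rx": 0, "ry": 0, "rz": -6.76, "jaw": -1}, {"x": 0, "y": 0, "z": 0, "rx": 0, "ry": 0, "rz": -6.76, "jaw": -1}, {"x": 0, "y": 0, "z": 0, "rx": 0, "ry": 0, "rz": -6.76, "jaw": -1}, {"x": 0, "y": 0, "z": 0, "rx": 0, "ry": 0, "rz": -6.76, "jaw": -1}, {"x": 0, "y": 0, "z": 0, "rx": 0, "ry": 0, "rz": -6.76, "jaw": -1}], "newtons": 40}}

```text
time: 0.57
ee_pos: [0.2421, 0.576, 0.2309]
orientation: [-0.0, -0.099, 0.995, -0.0]
force: [0.7, 0.1, 0.5]
width: 0.0851
```

{"method": "play_rows", "body": {"moves": [{"x": -0.0165, "y": -0.0305, "z": 0, "rx": 0, "ry": 0, "rz": 0, "jaw": -1}, {"x": -0.0165, "y": -0.0305, "z": 0, "rx": 0, "ry": 0, "rz": 0, "jaw": -1}, {"x": -0.0165, "y": -0.0305, "z": 0, "rx": 0, "ry": 0, "rz": 0, "jaw": -1}, {"x": -0.0165, "y": -0.0305, "z": 0, "rx": 0, "ry": 0, "rz": 0, "jaw": -1}, {"x": -0.0165, "y": -0.0305, "z": 0, "rx": 0, "ry": 0, "rz": 0, "jaw": -1}, {"x": -0.0165, "y": -0.0305, "z": 0, "rx": 0, "ry": 0, "rz": 0, "jaw": -1}, {"x": -0.0165, "y": -0.0305, "z": 0, "rx": 0, "ry": 0, "rz": 0, "jaw": -1}, {"x": -0.0165, "y": -0.0305, "z": 0, "rx": 0, "ry": 0, "rz": 0, "jaw": -1}, {"x": -0.0165, "y": -0.0305, "z": 0, "rx": 0, "ry": 0, "rz": 0, "jaw": -1}, {"x": -0.0165, "y": -0.0305, "z": 0, "rx": 0, "ry": 0, "rz": 0, "jaw": -1}, {"x": -0.0165, "y": -0.0305, "z": 0, "rx": 0, "ry": 0, "rz": 0, "jaw": -1}, {"x": -0.0165, "y": -0.0305, "z": 0, "rx": 0, "ry": 0, "rz": 0, "jaw": -1}]}}

```text
time: 1.57
ee_pos: [0.5071, 0.2531, 0.2312]
orientation: [-0.0, -0.096, 0.995, -0.0]
force: [-0.1, 0.8, 0.0]
width: 0.0857
```

{"method": "play_rows", "body": {"moves": [{"x": -0.0165, "y": -0.0305, "z": 0, "rx": 0, "ry": 0, "rz": 0, "jaw": -1}, {"x": -0.0165, "y": -0.0305, "z": 0, "rx": 0, "ry": 0, "rz": 0, "jaw": -1}, {"x": 0.0133, "y": -0.0348, "z": 0, "rx": 0, "ry": 0, "rz": 0, "jaw": -1}, {"x": 0.0133, "y": -0.0348, "z": 0, "rx": 0, "ry": 0, "rz": 0, "jaw": -1}, {"x": 0.0133, "y": -0.0348, "z": 0, "rx": 0, "ry": 0, "rz": 0, "jaw": -1}, {"x": 0.0133, "y": -0.0348, "z": 0, "rx": 0, "ry": 0, "rz": 0, "jaw": -1}, {"x": 0.0133, "y": -0.0348, "z": 0, "rx": 0, "ry": 0, "rz": 0, "jaw": -1}, {"x": 0.0133, "y": -0.0348, "z": 0, "rx": 0, "ry": 0, "rz": 0, "jaw": -1}, {"x": 0.0133, "y": -0.0348, "z": 0, "rx": 0, "ry": 0, "rz": 0, "jaw": -1}, {"x": 0.0133, "y": -0.0348, "z": 0, "rx": 0, "ry": 0, "rz": 0, "jaw": -1}]}}

```text
time: 2.4
ee_pos: [0.4983, -0.0941, 0.2313]
orientation: [-0.0, -0.096, 0.995, -0.0]
force: [1.4, -0.5, 0.1]
width: 0.0854
```

```bash
python3 - <<'E'
from h import *
s=st();print(go(s['ee_pos'],101,[.473,-.241,.231]))
E
```

```text
t 2.4 pos [ 0.4983 -0.0941  0.2313] jaw 101.01 tool z [-1.e-04 -0.e+00 -1.e+00] F [ 1.4 -0.5  0.1] w 0.0854 q [ 0.33  0.33 -0.27  1.8   0.1   1.02  1.79]
[ 0.05289494 -0.13933016  0.00026276]
```

{"method": "play_rows", "body": {"moves": [{"x": 0.0132, "y": -0.0348, "z": 0, "rx": 0, "ry": 0, "rz": 0, "jaw": -1}, {"x": 0.0132, "y": -0.0348, "z": 0, "rx": 0, "ry": 0, "rz": 0, "jaw": -1}, {"x": 0.0132, "y": -0.0348, "z": 0, "rx": 0, "ry": 0, "rz": 0, "jaw": -1}, {"x": 0.0132, "y": -0.0348, "z": 0, "rx": 0, "ry": 0, "rz": 0, "jaw": -1}, {"x": 0, "y": 0, "z": 0, "rx": 0, "ry": 0, "rz": 0, "jaw": -1}, {"x": 0, "y": 0, "z": 0, "rx": 0, "ry": 0, "rz": 0, "jaw": -1}]}}

```text
time: 2.9
ee_pos: [0.4728, -0.2417, 0.2308]
orientation: [-0.001, -0.093, 0.996, -0.0]
force: [-0.1, 0.1, 0.3]
width: 0.0856
```

```bash
python3 - <<'E'
from h import *
s=st();print(go(s['ee_pos'],101,[.473,-.241,.231]));print(calibration('wrist'))
cv2.imwrite("pics/w1.png",read_camera('wrist')[:,:,::-1])
E
```

```text
t 2.9 pos [ 0.4728 -0.2417  0.2308] jaw 100.71 tool z [-1.e-03 -3.e-04 -1.e+00] F [-0.1  0.1  0.3] w 0.0856 q [ 0.58  0.36 -0.22  1.75  0.09  1.04  2.09]
[-0.00036981  0.00064323 -0.00019033]
{'fx': 336.3095401219792, 'fy': 336.3095401219792, 'cx': 322.042271971001, 'cy': 193.48996020002167, 'D': array([-0.04482868,  0.        ,  0.        ,  0.        ,  0.        ]), 'origin': array([ 0.39578589, -0.25718301,  0.37436705]), 'rotation': array([0.09858243, 0.63008984, 0.76099925, 0.11894718])}
```

View pics/w1.png

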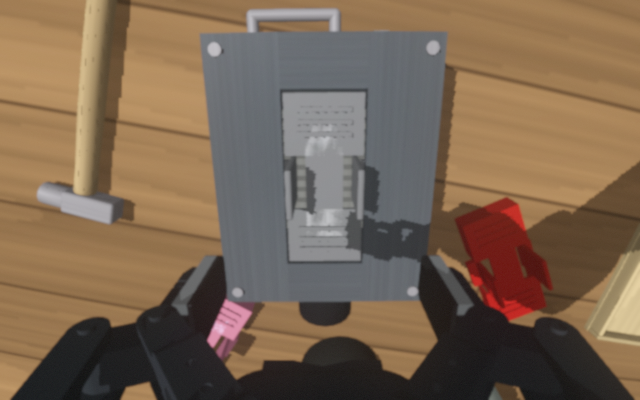

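The wrist view shows the plate at corners about (281,90), (367,90), (362,262), (287,262), and the tabs at (290,187) and (362,187), between the fingers. I'll check its centre in the wrist view.

```bash
python3 - <<'E'
from h import *
np.set_printoptions(precision=4,suppress=True)
c=calibration('wrist')
p=px2w(c,[(281,90),(367,90),(362,262),(287,262)],.095)
print(p,p.mean(0),yaw(p[0],p[3]),yaw(p[1],p[2]),yaw(p[0],p[1])-90,np.linalg.norm(p[0]-p[3]),np.linalg.norm(p[0]-p[1]),np.linalg.norm(p[3]-p[2]))
im=cv2.imread('pics/w1.png')
cv2.imwrite('pics/w1c.png',cv2.resize(im[75:275,250:400],None,fx=3,fy=3,interpolation=cv2.INTER_CUBIC))
s=st();e=[.4725,-.2405]
for q in (e,):print(go(s['ee_pos'],101,q+[.231]))
E
```

```text
[[ 0.4057 -0.2867  0.095 ]
 [ 0.3927 -0.2194  0.095 ]
 [ 0.5437 -0.1886  0.095 ]
 [ 0.557  -0.2576  0.095 ]] [ 0.4748 -0.2381  0.095 ] 10.919850830789555 11.516712326356139 10.951794519646725 0.15407662416569937 0.0686164022004781 0.07022200649902263
t 2.95 pos [ 0.4735 -0.2395  0.2309] jaw 100.9 tool z [-0.0006  0.0007 -1.    ] F [-1.  -0.2  0.7] w 0.0854 q [ 0.58  0.36 -0.22  1.75  0.09  1.04  2.09]
[ 0.0012 -0.0008 -0.0001]
```

View pics/w1c.png

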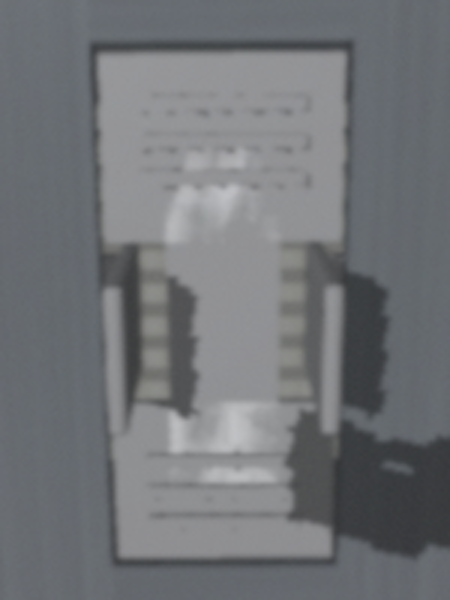

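{"method": "play_rows", "body": {"moves": [{"x": 0, "y": 0.0005, "z": 0.025, "rx": 0, "ry": 0, "rz": 0, "jaw": -1}, {"x": 0, "y": 0, "z": 0.025, "rx": 0, "ry": 0, "rz": 0, "jaw": -1}, {"x": 0, "y": 0, "z": 0.02, "rx": 0, "ry": 0, "rz": 0, "jaw": -1}, {"x": 0, "y": 0, "z": 0.02, "rx": 0, "ry": 0, "rz": 0, "jaw": -1}, {"x": 0, "y": 0, "z": 0.015, "rx": 0, "ry": 0, "rz": 0, "jaw": -1}, {"x": 0, "y": 0, "z": 0.015, "rx": 0, "ry": 0, "rz": 0, "jaw": -1}, {"x": 0, "y": 0, "z": 0.011, "rx": 0, "ry": 0, "rz": 0, "jaw": -1}, {"x": 0, "y": 0, "z": 0, "rx": 0, "ry": 0, "rz": 0, "jaw": -1}]}}

```text
time: 3.62
ee_pos: [0.4732, -0.2361, 0.0983]
orientation: [-0.001, -0.097, 0.995, 0.001]
force: [0.2, 0.9, 0.5]
width: 0.0853
```

```bash
python3 - <<'E'
from h import *
s=st();cv2.imwrite("pics/w2.png",read_camera('wrist')[:,:,::-1]);st()
E
```

```text
t 3.62 pos [ 0.4732 -0.2361  0.0983] jaw 101.18 tool z [-0.0032  0.0025 -1.    ] F [0.2 0.9 0.5] w 0.0853 q [ 0.55  0.51 -0.2   1.92  0.14  0.72  2.04]
t 3.67 pos [ 0.4737 -0.2366  0.0995] jaw 101.16 tool z [-0.0019  0.0018 -1.    ] F [ 0.9  0.3 -0.1] w 0.0856 q [ 0.55  0.51 -0.2   1.92  0.14  0.72  2.04]
```

View pics/w2.png

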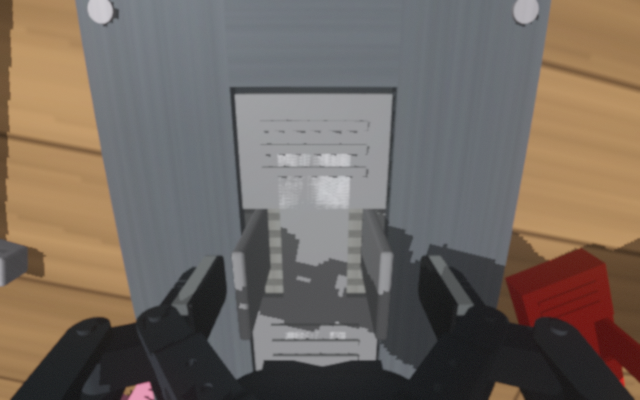

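Seen from the wrist, the pads' midpoint is near column 322.5 and the tabs' midpoint (235 and 391) near 313. The tool is about 3.5 mm too far to +y, so I'll correct that and then pinch.

{"method": "play_rows", "body": {"moves": [{"x": 0, "y": -0.0035, "z": 0, "rx": 0, "ry": 0, "rz": 0, "jaw": -1}, {"x": 0, "y": 0, "z": 0, "rx": 0, "ry": 0, "rz": 0, "jaw": -1}, {"x": 0, "y": 0, "z": 0, "rx": 0, "ry": 0, "rz": 0, "jaw": -1}]}}

```text
time: 3.92
ee_pos: [0.4751, -0.2423, 0.1012]
orientation: [0.001, -0.096, 0.995, -0.0]
force: [-0.5, 0.1, 0.7]
width: 0.0854
```

```bash
python3 - <<'E'
from h import *
s=st();cv2.imwrite("pics/w3.png",read_camera('wrist')[:,:,::-1]);st()
E
```

```text
t 3.92 pos [ 0.4751 -0.2423  0.1012] jaw 101.01 tool z [ 1.5e-03 -8.0e-04 -1.0e+00] F [-0.5  0.1  0.7] w 0.0854 q [ 0.56  0.51 -0.19  1.92  0.14  0.73  2.04]
t 3.97 pos [ 0.4749 -0.2423  0.1011] jaw 101.0 tool z [ 1.3e-03 -6.0e-04 -1.0e+00] F [ 0.6  0.2 -0.8] w 0.0855 q [ 0.56  0.51 -0.19  1.92  0.14  0.73  2.04]
```

View pics/w3.png

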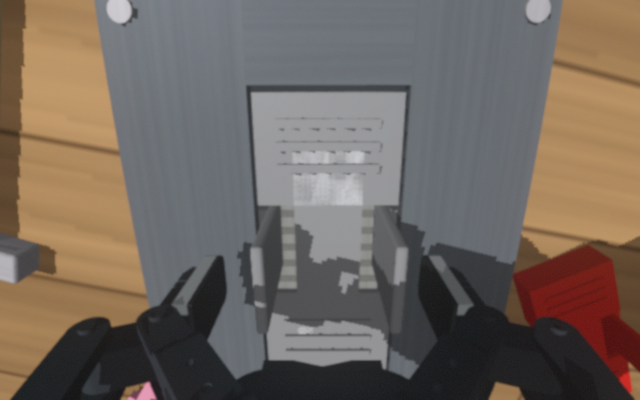

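{"method": "play_rows", "body": {"moves": [{"x": 0, "y": 0.002, "z": 0, "rx": 0, "ry": 0, "rz": 0, "jaw": -1}, {"x": 0, "y": 0, "z": 0, "rx": 0, "ry": 0, "rz": 0, "jaw": -1}, {"x": 0, "y": 0, "z": 0, "rx": 0, "ry": 0, "rz": 0, "jaw": -1}, {"x": 0, "y": 0, "z": 0, "rx": 0, "ry": 0, "rz": 0, "jaw": -1}, {"x": 0, "y": 0, "z": 0, "rx": 0, "ry": 0, "rz": 0, "jaw": -1}]}}

```text
time: 4.38
ee_pos: [0.4741, -0.2402, 0.1003]
orientation: [0.0, -0.096, 0.995, -0.0]
force: [-0.6, 0.3, 0.2]
width: 0.0855
```

```bash
python3 - <<'E'
from h import *
s=st();cv2.imwrite("pics/w4.png",read_camera('wrist')[:,:,::-1]);st()
E
```

```text
t 4.38 pos [ 0.4741 -0.2402  0.1003] jaw 101.0 tool z [ 1.e-04 -1.e-04 -1.e+00] F [-0.6  0.3  0.2] w 0.0855 q [ 0.55  0.51 -0.19  1.92  0.14  0.72  2.04]
t 4.43 pos [ 0.474  -0.2402  0.1003] jaw 101.01 tool z [-0. -0. -1.] F [-0.4 -0.8  0.3] w 0.0856 q [ 0.55  0.51 -0.19  1.92  0.14  0.72  2.04]
```

View pics/w4.png

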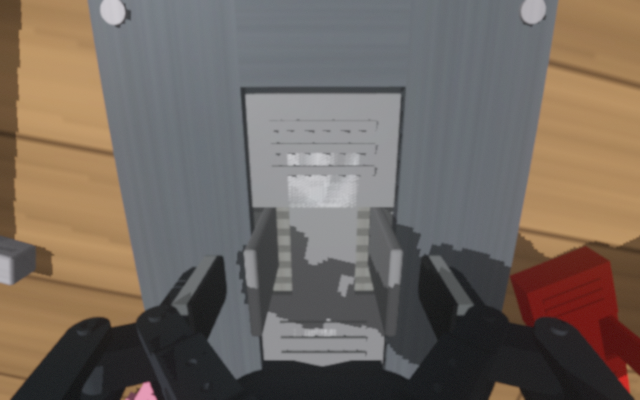

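The tabs' midpoint is now near column 323.5, so the tool is centred. Pinching.

{"method": "play_rows", "body": {"moves": [{"x": 0, "y": 0, "z": 0, "rx": 0, "ry": 0, "rz": 0, "jaw": 1}, {"x": 0, "y": 0, "z": 0, "rx": 0, "ry": 0, "rz": 0, "jaw": 1}, {"x": 0, "y": 0, "z": 0, "rx": 0, "ry": 0, "rz": 0, "jaw": 1}, {"x": 0, "y": 0, "z": 0, "rx": 0, "ry": 0, "rz": 0, "jaw": 1}, {"x": 0, "y": 0, "z": 0, "rx": 0, "ry": 0, "rz": 0, "jaw": 1}, {"x": 0, "y": 0, "z": 0, "rx": 0, "ry": 0, "rz": 0, "jaw": 1}, {"x": 0, "y": 0, "z": 0, "rx": 0, "ry": 0, "rz": 0, "jaw": 1}, {"x": 0, "y": 0, "z": 0, "rx": 0, "ry": 0, "rz": 0, "jaw": 1}], "newtons": 40}}

```text
time: 5.1
ee_pos: [0.4743, -0.2398, 0.1014]
orientation: [0.0, -0.096, 0.995, -0.0]
force: [-2.7, 1.7, 11.2]
width: 0.0419
```

```bash
python3 - <<'E'
from h import *
s=st();cv2.imwrite("pics/w5.png",read_camera('wrist')[:,:,::-1]);st()
E
```

```text
t 5.1 pos [ 0.4743 -0.2398  0.1014] jaw 101.03 tool z [ 9.e-04 -2.e-04 -1.e+00] F [-2.7  1.7 11.2] w 0.0419 q [ 0.55  0.51 -0.19  1.92  0.14  0.72  2.04]
t 5.15 pos [ 0.4743 -0.2398  0.1014] jaw 101.02 tool z [ 9.e-04 -2.e-04 -1.e+00] F [-1.5  2.1 10.8] w 0.0419 q [ 0.55  0.51 -0.19  1.92  0.14  0.72  2.04]
```

View pics/w5.png

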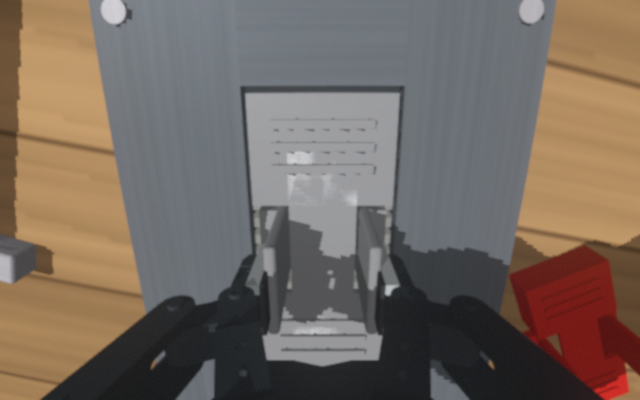

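The pinch looks symmetric: tab outer faces near columns 263 and 382, opening 42 mm. Lifting slowly.

{"method": "play_rows", "body": {"moves": [{"x": 0, "y": 0, "z": -0.004, "rx": 0, "ry": 0, "rz": 0, "jaw": 1}, {"x": 0, "y": 0, "z": -0.004, "rx": 0, "ry": 0, "rz": 0, "jaw": 1}, {"x": 0, "y": 0, "z": -0.004, "rx": 0, "ry": 0, "rz": 0, "jaw": 1}, {"x": 0, "y": 0, "z": -0.004, "rx": 0, "ry": 0, "rz": 0, "jaw": 1}, {"x": 0, "y": 0, "z": 0, "rx": 0, "ry": 0, "rz": 0, "jaw": 1}]}}

```text
time: 5.57
ee_pos: [0.4744, -0.2404, 0.117]
orientation: [0.0, -0.096, 0.995, -0.0]
force: [-0.7, -0.4, -1.4]
width: 0.0417
```

```bash
python3 - <<'E'
from h import *
s=st();cv2.imwrite("pics/w6.png",read_camera('wrist')[:,:,::-1]);st()
E
```

```text
t 5.57 pos [ 0.4744 -0.2404  0.117 ] jaw 101.0 tool z [ 9.e-04 -5.e-04 -1.e+00] F [-0.7 -0.4 -1.4] w 0.0417 q [ 0.56  0.49 -0.2   1.9   0.14  0.76  2.05]
t 5.62 pos [ 0.4742 -0.2403  0.1167] jaw 101.0 tool z [ 6.e-04 -3.e-04 -1.e+00] F [ 0.2 -0.8 -2.4] w 0.042 q [ 0.56  0.49 -0.2   1.9   0.14  0.76  2.05]
```

View pics/w6.png

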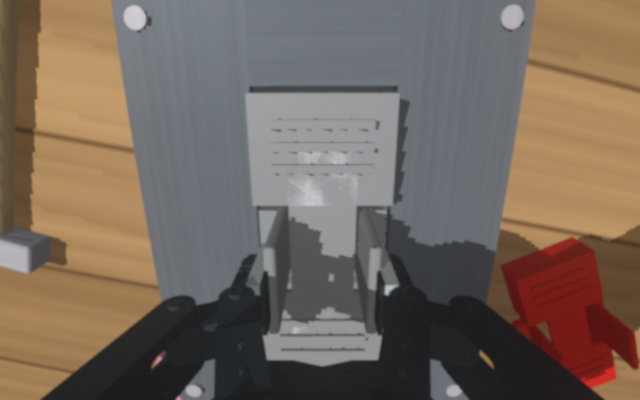

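The cover is coming up with the gripper: its plate now covers more of the deck, and about 2 N hangs on the wrist. Lifting on.

{"method": "play_rows", "body": {"moves": [{"x": 0, "y": 0, "z": -0.005, "rx": 0, "ry": 0, "rz": 0, "jaw": 1}, {"x": 0, "y": 0, "z": -0.006, "rx": 0, "ry": 0, "rz": 0, "jaw": 1}, {"x": 0, "y": 0, "z": -0.008, "rx": 0, "ry": 0, "rz": 0, "jaw": 1}, {"x": 0, "y": 0, "z": -0.01, "rx": 0, "ry": 0, "rz": 0, "jaw": 1}, {"x": 0, "y": 0, "z": -0.012, "rx": 0, "ry": 0, "rz": 0, "jaw": 1}, {"x": 0, "y": 0, "z": -0.014, "rx": 0, "ry": 0, "rz": 0, "jaw": 1}, {"x": 0, "y": 0, "z": -0.014, "rx": 0, "ry": 0, "rz": 0, "jaw": 1}, {"x": 0, "y": 0, "z": -0.01, "rx": 0, "ry": 0, "rz": 0, "jaw": 1}, {"x": 0, "y": 0, "z": -0.005, "rx": 0, "ry": 0, "rz": 0, "jaw": 1}, {"x": 0, "y": 0, "z": 0, "rx": 0, "ry": 0, "rz": 0, "jaw": 1}]}}

```text
time: 6.45
ee_pos: [0.4746, -0.2405, 0.2018]
orientation: [0.001, -0.096, 0.995, -0.001]
force: [-0.1, -0.2, -1.4]
width: 0.0418
```

```bash
python3 - <<'E'
from h import *
s=st();cv2.imwrite("pics/w7.png",read_camera('wrist')[:,:,::-1]);s=st()
print(go(np.array([.474,-.240,.2]),101,[.528,.228,.2]))
print(go(np.array([.474,-.240,.2]),101,[.53,.01,.2]))
E
```

```text
t 6.45 pos [ 0.4746 -0.2405  0.2018] jaw 101.0 tool z [ 0.0022 -0.0012 -1.    ] F [-0.1 -0.2 -1.4] w 0.0418 q [ 0.58  0.39 -0.22  1.79  0.1   0.97  2.08]
t 6.5 pos [ 0.4742 -0.2402  0.2008] jaw 101.0 tool z [ 9.e-04 -5.e-04 -1.e+00] F [-0.5  0.1 -2. ] w 0.0417 q [ 0.58  0.39 -0.22  1.79  0.1   0.97  2.08]
[-0.14230648  0.44909784  0.        ]
[-0.10267337  0.23472149  0.        ]
```

View pics/w7.png

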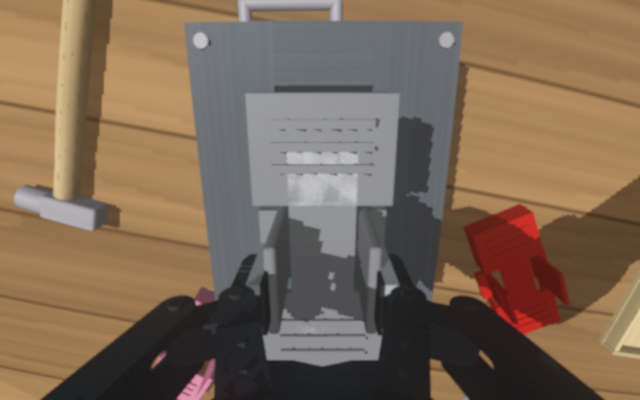

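{"method": "play_rows", "body": {"moves": [{"x": -0.004, "y": 0.0125, "z": 0, "rx": 0, "ry": 0, "rz": 0, "jaw": 1}, {"x": -0.0079, "y": 0.025, "z": 0, "rx": 0, "ry": 0, "rz": 0, "jaw": 1}, {"x": -0.0079, "y": 0.025, "z": 0, "rx": 0, "ry": 0, "rz": 0, "jaw": 1}, {"x": -0.0079, "y": 0.025, "z": 0, "rx": 0, "ry": 0, "rz": 0, "jaw": 1}, {"x": -0.0079, "y": 0.025, "z": 0, "rx": 0, "ry": 0, "rz": 0, "jaw": 1}, {"x": -0.0079, "y": 0.025, "z": 0, "rx": 0, "ry": 0, "rz": 0, "jaw": 1}, {"x": -0.0079, "y": 0.025, "z": 0, "rx": 0, "ry": 0, "rz": 0, "jaw": 1}, {"x": -0.0079, "y": 0.025, "z": 0, "rx": 0, "ry": 0, "rz": 0, "jaw": 1}, {"x": -0.0079, "y": 0.025, "z": 0, "rx": 0, "ry": 0, "rz": 0, "jaw": 1}, {"x": -0.0079, "y": 0.025, "z": 0, "rx": 0, "ry": 0, "rz": 0, "jaw": 1}]}}

```text
time: 7.33
ee_pos: [0.5016, 0.0095, 0.1995]
orientation: [-0.001, -0.096, 0.995, 0.0]
force: [0.5, 0.0, -2.1]
width: 0.0414
```

{"method": "play_rows", "body": {"moves": [{"x": -0.0079, "y": 0.025, "z": 0, "rx": 0, "ry": 0, "rz": 0, "jaw": 1}, {"x": -0.0079, "y": 0.025, "z": 0, "rx": 0, "ry": 0, "rz": 0, "jaw": 1}, {"x": -0.0079, "y": 0.025, "z": 0, "rx": 0, "ry": 0, "rz": 0, "jaw": 1}, {"x": -0.0079, "y": 0.025, "z": 0, "rx": 0, "ry": 0, "rz": 0, "jaw": 1}, {"x": -0.0079, "y": 0.025, "z": 0, "rx": 0, "ry": 0, "rz": 0, "jaw": 1}, {"x": -0.0079, "y": 0.025, "z": 0, "rx": 0, "ry": 0, "rz": 0, "jaw": 1}, {"x": -0.0079, "y": 0.025, "z": 0, "rx": 0, "ry": 0, "rz": 0, "jaw": 1}, {"x": -0.0079, "y": 0.025, "z": 0, "rx": 0, "ry": 0, "rz": 0, "jaw": 1}, {"x": -0.004, "y": 0.0125, "z": 0, "rx": 0, "ry": 0, "rz": 0, "jaw": 1}]}}

```text
time: 8.08
ee_pos: [0.5263, 0.2335, 0.1994]
orientation: [-0.001, -0.098, 0.995, 0.001]
force: [-0.0, 0.5, -1.5]
width: 0.0418
```

{"method": "play_rows", "body": {"moves": [{"x": 0, "y": 0, "z": 0, "rx": 0, "ry": 0, "rz": 3.1, "jaw": 1}, {"x": 0, "y": 0, "z": 0, "rx": 0, "ry": 0, "rz": 3.1, "jaw": 1}, {"x": 0, "y": 0, "z": 0, "rx": 0, "ry": 0, "rz": 3.1, "jaw": 1}, {"x": 0, "y": 0, "z": 0, "rx": 0, "ry": 0, "rz": 3.0, "jaw": 1}, {"x": 0, "y": 0, "z": 0, "rx": 0, "ry": 0, "rz": 0, "jaw": 1}, {"x": 0, "y": 0, "z": 0, "rx": 0, "ry": 0, "rz": 0, "jaw": 1}, {"x": 0, "y": 0, "z": 0, "rx": 0, "ry": 0, "rz": 0, "jaw": 1}]}}

```text
time: 8.67
ee_pos: [0.5275, 0.2286, 0.1999]
orientation: [-0.0, 0.01, 1.0, -0.0]
force: [-0.1, -0.8, -1.4]
width: 0.0418
```

```bash
python3 - <<'E'
from h import *
s=st();cv2.imwrite("pics/w8.png",read_camera('wrist')[:,:,::-1]);cv2.imwrite("pics/t8.png",cv2.resize(read_camera('top')[140:320,120:300,::-1],None,fx=3,fy=3,interpolation=cv2.INTER_CUBIC));s=st()
print(go(s['ee_pos'],88.7,[.529,.228,.2]))
E
```

```text
t 8.67 pos [0.5275 0.2286 0.1999] jaw 88.81 tool z [-7.e-04 -4.e-04 -1.e+00] F [-0.1 -0.8 -1.4] w 0.0418 q [-0.28  0.46 -0.26  1.68  0.13  1.02  0.97]
t 8.77 pos [0.5277 0.2286 0.2001] jaw 88.76 tool z [-4.e-04 -2.e-04 -1.e+00] F [ 0.2 -0.  -1.8] w 0.0416 q [-0.28  0.46 -0.26  1.68  0.13  1.02  0.97]
[-0.00134788 -0.00059849  0.00011006]
```

View pics/w8.png

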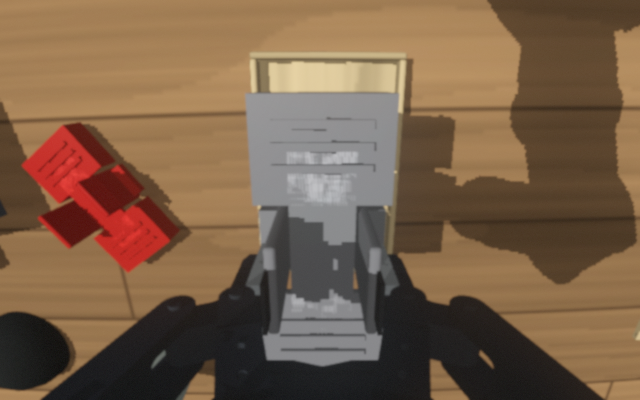

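View pics/t8.png

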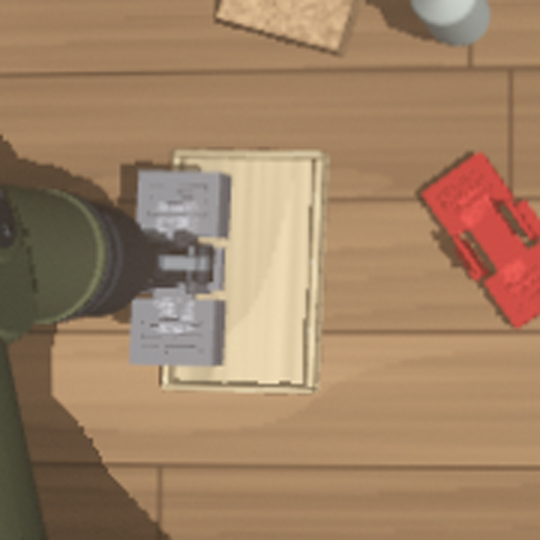

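The wrist view shows the cover (far edge row 93, columns 247-398) above the tray, whose far rim is at row 55, columns 250-405. The top view shows the plate parallel to the tray, with the usual parallax.

```bash
python3 - <<'E'
from h import *
np.set_printoptions(precision=4,suppress=True)
s=st();w=calibration('wrist');t=calibration('top')
print('cover far edge',px2w(w,[(247,93),(398,93)],.194))
print('tray rim far',px2w(w,[(250,54),(406,54)],.025))
p=px2w(t,crop([(137,170),(231,173),(222,367),(131,364)],3,120,140),.194);print(p,p.mean(0),yaw(p[3],p[0]),yaw(p[2],p[1]))
r=px2w(t,crop([(175,150),(329,152),(319,392),(160,390)],3,120,140),.025);print(r,r.mean(0),yaw(r[2],r[1]))
E
```

```text
t 8.77 pos [0.5277 0.2286 0.2001] jaw 88.76 tool z [-0.0004 -0.0002 -1.    ] F [ 0.2 -0.  -1.8] w 0.0416 q [-0.28  0.46 -0.26  1.68  0.13  1.02  0.97]
cover far edge [[0.4514 0.1971 0.194 ]
 [0.4528 0.2619 0.194 ]]
tray rim far [[0.4205 0.1661 0.025 ]
 [0.4233 0.3043 0.025 ]]
[[0.6018 0.2592 0.194 ]
 [0.5987 0.1838 0.194 ]
 [0.4497 0.1877 0.194 ]
 [0.4517 0.2597 0.194 ]] [0.5255 0.2226 0.194 ] -0.1952207498031724 -1.4726279214689262
[[0.6389 0.2964 0.025 ]
 [0.6356 0.1519 0.025 ]
 [0.4188 0.1579 0.025 ]
 [0.4198 0.3048 0.025 ]] [0.5282 0.2277 0.025 ] -1.5701823815836635
```

{"method": "play_rows", "body": {"moves": [{"x": -0.002, "y": 0.001, "z": 0.01, "rx": 0, "ry": 0, "rz": 0, "jaw": 1}, {"x": 0, "y": 0, "z": 0.02, "rx": 0, "ry": 0, "rz": 0, "jaw": 1}, {"x": 0, "y": 0, "z": 0.024, "rx": 0, "ry": 0, "rz": 0, "jaw": 1}, {"x": 0, "y": 0, "z": 0.024, "rx": 0, "ry": 0, "rz": 0, "jaw": 1}, {"x": 0, "y": 0, "z": 0.02, "rx": 0, "ry": 0, "rz": 0, "jaw": 1}, {"x": 0, "y": 0, "z": 0.018, "rx": 0, "ry": 0, "rz": 0, "jaw": 1}, {"x": 0, "y": 0, "z": 0.014, "rx": 0, "ry": 0, "rz": 0, "jaw": 1}, {"x": 0, "y": 0, "z": 0.011, "rx": 0, "ry": 0, "rz": 0, "jaw": 1}, {"x": 0, "y": 0, "z": 0.006, "rx": 0, "ry": 0, "rz": 0, "jaw": 1}, {"x": 0, "y": 0, "z": 0.004, "rx": 0, "ry": 0, "rz": 0, "jaw": 1}, {"x": 0, "y": 0, "z": 0, "rx": 0, "ry": 0, "rz": 0, "jaw": 1}, {"x": 0, "y": 0, "z": 0, "rx": 0, "ry": 0, "rz": 0, "jaw": 1}]}}

```text
time: 9.77
ee_pos: [0.5302, 0.2299, 0.0497]
orientation: [0.0, 0.011, 1.0, 0.0]
force: [0.4, -0.2, -1.4]
width: 0.0416
```

```bash
python3 - <<'E'
from h import *
cv2.imwrite("pics/w9.png",read_camera('wrist')[:,:,::-1]);cv2.imwrite("pics/s9.png",cv2.resize(read_camera('side')[90:220,180:360,::-1],None,fx=4,fy=4,interpolation=cv2.INTER_CUBIC));s=st()
E
```

```text
t 9.87 pos [0.5304 0.2299 0.0501] jaw 88.71 tool z [ 1.4e-03  6.0e-04 -1.0e+00] F [ 0.2 -0.1 -1.2] w 0.0415 q [-0.32  0.64 -0.21  1.84  0.2   0.68  0.9 ]
```

View pics/w9.png

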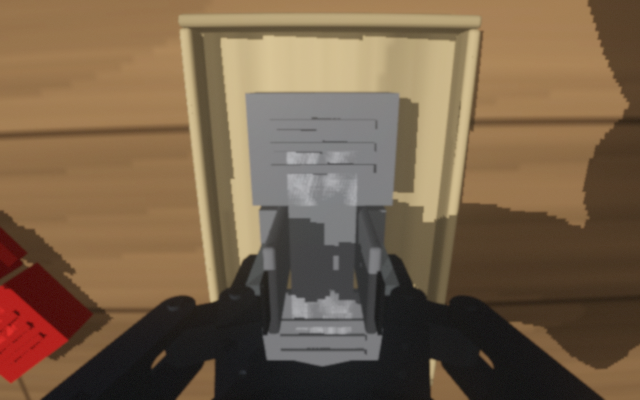

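View pics/s9.png

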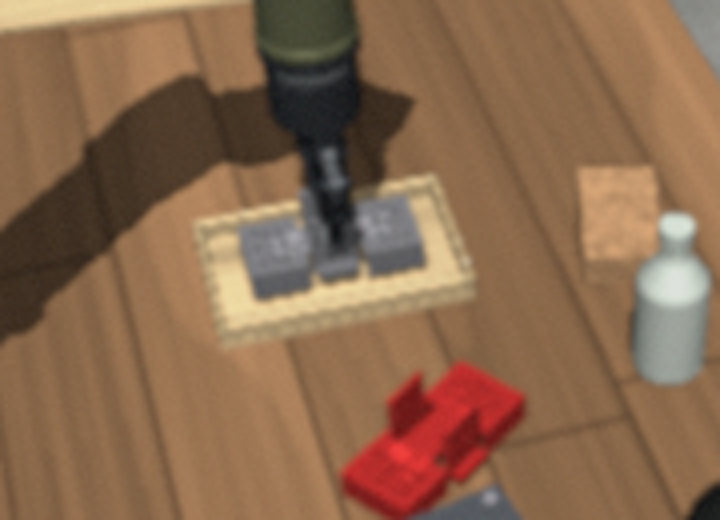

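The cover (columns 247-398) hangs centred inside the tray walls (columns 205-455) and is still in the air. Lowering gently until it touches.

{"method": "play_rows", "body": {"moves": [{"x": 0, "y": 0, "z": 0.004, "rx": 0, "ry": 0, "rz": 0, "jaw": 1}, {"x": 0, "y": 0, "z": 0.003, "rx": 0, "ry": 0, "rz": 0, "jaw": 1}, {"x": 0, "y": 0, "z": 0.002, "rx": 0, "ry": 0, "rz": 0, "jaw": 1}, {"x": 0, "y": 0, "z": 0, "rx": 0, "ry": 0, "rz": 0, "jaw": 1}, {"x": 0, "y": 0, "z": 0, "rx": 0, "ry": 0, "rz": 0, "jaw": 1}]}}

```text
time: 10.28
ee_pos: [0.5297, 0.2296, 0.0401]
orientation: [-0.0, 0.011, 1.0, -0.0]
force: [-0.1, -0.3, -1.2]
width: 0.0416
```

{"method": "play_rows", "body": {"moves": [{"x": 0, "y": 0, "z": 0.0015, "rx": 0, "ry": 0, "rz": 0, "jaw": 1}, {"x": 0, "y": 0, "z": 0, "rx": 0, "ry": 0, "rz": 0, "jaw": 1}, {"x": 0, "y": 0, "z": 0, "rx": 0, "ry": 0, "rz": 0, "jaw": 1}]}}

```text
time: 10.53
ee_pos: [0.5299, 0.2297, 0.0388]
orientation: [-0.0, 0.011, 1.0, -0.0]
force: [0.5, -0.5, -2.2]
width: 0.0418
```

{"method": "play_rows", "body": {"moves": [{"x": 0, "y": 0, "z": 0.001, "rx": 0, "ry": 0, "rz": 0, "jaw": 1}, {"x": 0, "y": 0, "z": 0, "rx": 0, "ry": 0, "rz": 0, "jaw": 1}, {"x": 0, "y": 0, "z": 0, "rx": 0, "ry": 0, "rz": 0, "jaw": 1}]}}

```text
time: 10.78
ee_pos: [0.53, 0.2297, 0.0385]
orientation: [0.0, 0.011, 1.0, 0.0]
force: [-2.5, -1.4, 5.7]
width: 0.0423
```

{"method": "play_rows", "body": {"moves": [{"x": 0, "y": 0, "z": 0.001, "rx": 0, "ry": 0, "rz": 0, "jaw": 1}, {"x": 0, "y": 0, "z": 0, "rx": 0, "ry": 0, "rz": 0, "jaw": 1}, {"x": 0, "y": 0, "z": 0, "rx": 0, "ry": 0, "rz": 0, "jaw": 1}]}}

```text
time: 11.03
ee_pos: [0.53, 0.2297, 0.0384]
orientation: [0.001, 0.011, 1.0, 0.0]
force: [-4.0, -2.2, 14.3]
width: 0.0416
```

It is on the floor. I'll ease off the last millimetre, open, then retreat straight up.

{"method": "play_rows", "body": {"moves": [{"x": 0, "y": 0, "z": -0.001, "rx": 0, "ry": 0, "rz": 0, "jaw": 1}, {"x": 0, "y": 0, "z": 0, "rx": 0, "ry": 0, "rz": 0, "jaw": 1}, {"x": 0, "y": 0, "z": 0, "rx": 0, "ry": 0, "rz": 0, "jaw": -1}, {"x": 0, "y": 0, "z": 0, "rx": 0, "ry": 0, "rz": 0, "jaw": -1}, {"x": 0, "y": 0, "z": 0, "rx": 0, "ry": 0, "rz": 0, "jaw": -1}, {"x": 0, "y": 0, "z": 0, "rx": 0, "ry": 0, "rz": 0, "jaw": -1}, {"x": 0, "y": 0, "z": 0, "rx": 0, "ry": 0, "rz": 0, "jaw": -1}, {"x": 0, "y": 0, "z": 0, "rx": 0, "ry": 0, "rz": 0, "jaw": -1}, {"x": 0, "y": 0, "z": 0, "rx": 0, "ry": 0, "rz": 0, "jaw": -1}]}}

```text
time: 11.78
ee_pos: [0.5298, 0.2297, 0.0377]
orientation: [-0.0, 0.011, 1.0, -0.0]
force: [-0.4, 0.3, 0.3]
width: 0.0853
```

```bash
python3 - <<'E'
from h import *
cv2.imwrite("pics/w10.png",read_camera('wrist')[:,:,::-1]);s=st()
E
```

```text
t 11.83 pos [0.5299 0.2297 0.0377] jaw 88.71 tool z [-0.  0. -1.] F [-0.3  0.5  0.2] w 0.0855 q [-0.32  0.65 -0.21  1.85  0.21  0.65  0.9 ]
```

View pics/w10.png

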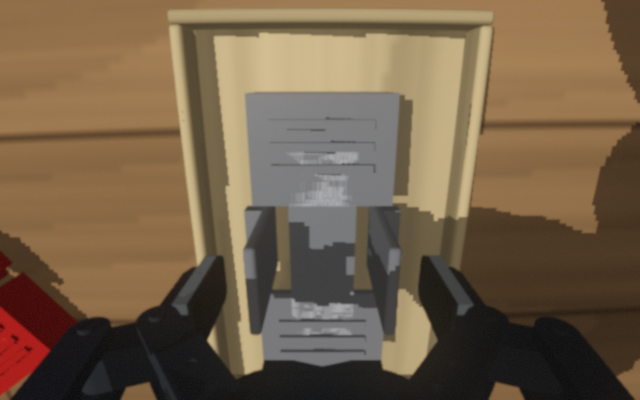

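The fingers are open, with clear gaps to the tabs (pads at columns 224 and 421, tabs at 246 and 399). The tabs have sprung back and the cover lies flat. Retreating upward.

{"method": "play_rows", "body": {"moves": [{"x": 0, "y": 0, "z": -0.01, "rx": 0, "ry": 0, "rz": 0, "jaw": -1}, {"x": 0, "y": 0, "z": -0.015, "rx": 0, "ry": 0, "rz": 0, "jaw": -1}, {"x": 0, "y": 0, "z": -0.02, "rx": 0, "ry": 0, "rz": 0, "jaw": -1}, {"x": 0, "y": 0, "z": -0.025, "rx": 0, "ry": 0, "rz": 0, "jaw": -1}, {"x": 0, "y": 0, "z": -0.025, "rx": 0, "ry": 0, "rz": 0, "jaw": -1}, {"x": 0, "y": 0, "z": -0.025, "rx": 0, "ry": 0, "rz": 0, "jaw": -1}, {"x": 0, "y": 0, "z": -0.025, "rx": 0, "ry": 0, "rz": 0, "jaw": -1}, {"x": 0, "y": 0, "z": -0.02, "rx": 0, "ry": 0, "rz": 0, "jaw": -1}, {"x": 0, "y": 0, "z": -0.01, "rx": 0, "ry": 0, "rz": 0, "jaw": -1}, {"x": 0, "y": 0, "z": 0, "rx": 0, "ry": 0, "rz": 0, "jaw": -1}]}}

```text
time: 12.67
ee_pos: [0.5308, 0.2303, 0.2156]
orientation: [0.002, 0.011, 1.0, 0.001]
force: [0.2, 0.8, 0.1]
width: 0.0854
```

```bash
python3 - <<'E'
from h import *
s=st()
cv2.imwrite("pics/w11.png",read_camera('wrist')[:,:,::-1]);cv2.imwrite("pics/s11.png",read_camera('side')[:,:,::-1]);s=st()
E
```

```text
t 12.67 pos [0.5308 0.2303 0.2156] jaw 88.7 tool z [ 0.0043  0.0019 -1.    ] F [0.2 0.8 0.1] w 0.0854 q [-0.28  0.45 -0.26  1.66  0.13  1.05  0.97]
t 12.77 pos [0.5296 0.2295 0.2124] jaw 88.7 tool z [-3.e-04 -2.e-04 -1.e+00] F [-0.3 -0.6 -0.4] w 0.0856 q [-0.28  0.45 -0.26  1.66  0.13  1.05  0.97]
```

View pics/w11.png

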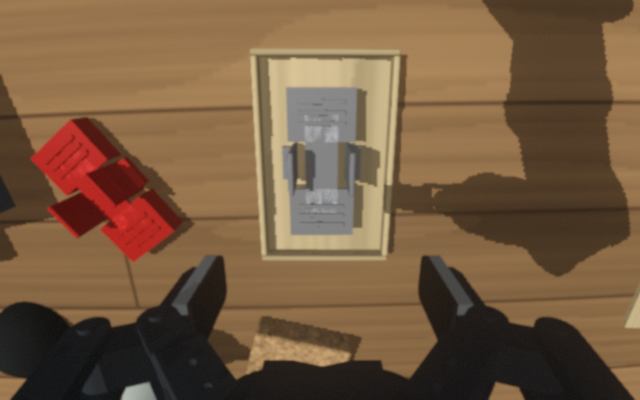

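View pics/s11.png

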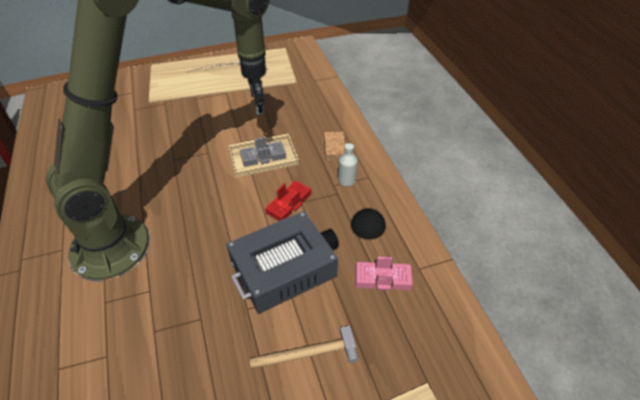

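The cover lies flat and upright in the tray (wrist about (322,160), side about (263,152)). The filter is exposed at side (278,255), and every other thing is where it was in the first picture. Handing in.

```bash
python3 - <<'E'
from plant import robot
print(robot.close_job())
E
```

```text
the job is handed in; nothing more can be done
None
```

The grey filter cover is off the extractor and lies flat, right way up and lengthwise in the wooden tray. I handed the job in at about 12.8 s of the 40 s allowed.

- **Removal:** I pinched both snap tabs in evenly; the gripper read 42 mm, where fully pressed tabs should be 46 mm apart. I then lifted the cover straight out, with about 2 N of weight on the wrist.
- **Placing:** I lowered the cover until it touched the tray floor, still held, with the upward force peaking at about 14 N. I eased off 1 mm, opened the fingers and backed straight up.
- **Last checks:** The final pictures show the cover centred in the tray with its tabs sprung back. The filter is exposed, and the red and pink look-alikes and the other bench items look unmoved. The gripper was open and clear, with a wrist force of about 0 N.
- **Disagreements:** Before the pinch, the tool sat about 3.5 mm off centre because the arm was still swaying after the descent. I corrected that from the wrist picture. The cameras differed by 2–4 mm on positions, which is well within the clearances.

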